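# Clip the lid onto the dry box

## Task

The pellet die goes back into dry storage: take the white lid by its handle, lay it on the grey box, then swing down each of its four snap tabs and press it against the box wall until it clicks and stays, so that the lid is clipped on all four sides. Press the tabs firmly but do not break one by forcing it, and leave the other things on the worktop where they are.

Things in the scene. Friction and masses are not known exactly. Their poses are not given: they have to be found in the camera images.
- box: open dry box, grey plastic, stands fast on the worktop: 110 mm (its x) by 150 mm (its y) outside, walls 5 mm thick and 60 mm high. Origin: centre of its underside, z up. A springy black seal on its 5 mm rim flange tops at 65 mm. Outside the middle of each wall a ledge juts out 7.5 mm with a downward tooth, tip at 36 mm, under which a lid tab clips. Small parts lie inside, clear of the lid
- lid: white lid, 0.28 kg; origin: centre of its lower edge, x across the handle, y along it, z up. Plate 126 x 166 x 4 mm, its top at z = 34 mm; below it a skirt 97.6 x 137.6 mm, its lowest 8 mm tapering in by 4.5 mm all round, drops inside the box walls with 1.2 mm play each side. Either way round fits. Laid level on the box, unclipped, the origin is 35 mm above the box's underside; clipped, 33 mm
- lid_grip (a point): middle of the grip bar of the lid's bow handle, 61 mm above the lid's origin: bar 14 mm wide (lid's x), 70 mm long (lid's y), 14 mm high, 20 mm of free space under it. Laid on the box unclipped this point is 96 mm above the box's underside, clipped 94 to 95 mm
- flap_front (a joint): angle of the hinged snap tab on the lid's -x side (long): 0 = straight out, level; negative = raised (as at the start); 1.5 to 1.6 = hanging at the box wall, clipped under its tooth. A light spring (up to 0.03 N m) lifts an unclipped tab back to 0.7 or less. Hinge line: along that side, 66.5 mm from the lid's centre, at z = 32 mm of the lid
- tab_front (a point): middle of the ribbed outer face of that tab, 22 mm from its hinge line; x runs from hinge to free edge, z out of the face. Tab white, 60 mm wide, 37 mm from hinge to free edge, 3 mm thick. Swung down its face is 13 mm outside the box wall, its edge 28 mm above the worktop. Pushed in near the edge it resists up to 9 to 17 N, then snaps in and stays; it breaks above 40 N
- flap_back (a joint): angle of the hinged snap tab on the lid's +x side (long): 0 = straight out, level; negative = raised (as at the start); 1.5 to 1.6 = hanging at the box wall, clipped under its tooth. A light spring (up to 0.03 N m) lifts an unclipped tab back to 0.7 or less. Hinge line: along that side, 66.5 mm from the lid's centre, at z = 32 mm of the lid
- tab_back (a point): middle of the ribbed outer face of that tab, 22 mm from its hinge line; x runs from hinge to free edge, z out of the face. Tab white, 60 mm wide, 37 mm from hinge to free edge, 3 mm thick. Swung down its face is 13 mm outside the box wall, its edge 28 mm above the worktop. Pushed in near the edge it resists up to 9 to 17 N, then snaps in and stays; it breaks above 40 N
- flap_left (a joint): angle of the hinged snap tab on the lid's +y side (short): 0 = straight out, level; negative = raised (as at the start); 1.5 to 1.6 = hanging at the box wall, clipped under its tooth. A light spring (up to 0.03 N m) lifts an unclipped tab back to 0.7 or less. Hinge line: along that side, 86.5 mm from the lid's centre, at z = 32 mm of the lid
- tab_left (a point): middle of the ribbed outer face of that tab, 22 mm from its hinge line; x runs from hinge to free edge, z out of the face. Tab white, 50 mm wide, 37 mm from hinge to free edge, 3 mm thick. Swung down its face is 13 mm outside the box wall, its edge 28 mm above the worktop. Pushed in near the edge it resists up to 9 to 17 N, then snaps in and stays; it breaks above 40 N
- flap_right (a joint): angle of the hinged snap tab on the lid's -y side (short): 0 = straight out, level; negative = raised (as at the start); 1.5 to 1.6 = hanging at the box wall, clipped under its tooth. A light spring (up to 0.03 N m) lifts an unclipped tab back to 0.7 or less. Hinge line: along that side, 86.5 mm from the lid's centre, at z = 32 mm of the lid
- tab_right (a point): middle of the ribbed outer face of that tab, 22 mm from its hinge line; x runs from hinge to free edge, z out of the face. Tab white, 50 mm wide, 37 mm from hinge to free edge, 3 mm thick. Swung down its face is 13 mm outside the box wall, its edge 28 mm above the worktop. Pushed in near the edge it resists up to 9 to 17 N, then snaps in and stays; it breaks above 40 N
- salt_bottle: bystander: brown bottle with black cap, 52 mm wide, 96 mm high; origin: centre of its underside
- desiccant_jar: bystander: white jar with blue cap, 63 mm wide, 66 mm high; origin: centre of its underside
- beaker: bystander: clear beaker, 45 mm wide, 58 mm high; origin: centre of its underside
- logbook: bystander: green book, 106 x 150 x 22 mm, lying flat in front of the robot; origin: centre of its underside
- mouse: bystander: black computer mouse, 113 x 58 x 37 mm; origin: centre of its underside
- tweezers: bystander: steel tweezers lying flat, 118 mm long; origin: centre of their underside
- marker: bystander: white and blue marker pen lying flat, 128 mm long; origin: centre of its underside

How it is judged:
By the outcome, as a careful person would: the job done as asked, in the order asked, and still so for the second after the job is handed in, with the robot touching nothing.
It also fails if it takes over 58 s, if anything falls off the work surface, if the arm or the gripper's body presses on something with over 40 N, if the wrist force passes 120 N, or if a joint passes its speed limit or range.

## Robot

A 6-joint arm with a two-finger parallel gripper is mounted at the origin on a cart in front of the work surface, level with it; the furniture and walls round the work are solid. World frame = base frame: x ahead of the robot, y to its left, z up, the work surface at z = 0. Lengths are in m, angles in rad, forces in N, time in s.
With the tool pointing down it reaches from about 0.275 to 0.875 m from the base axis. Payload 12.5 kg.
Tool frame: the origin (TCP) lies at the very end of the fingers, on their centre line; the grasp point (between the pads) lies 19 mm behind it; x points along the fingers, y is the direction in which the jaws open and shut, and the axes are right-handed (so a half turn about x gives the same grasp; the last joint's range is limited). The gripper opens to 85 mm and grips with 20 to 120 N. Pads are 22 mm wide; open, the fingers measure 114 mm over their backs; the gripper's body (76 mm by 85 mm) begins 54 mm behind the grasp point. The pads swing forward as they close: fully open they stand 13 mm farther back than shut.
Start: joints at [-1.231, 0.351, 1.652, -0, 1.139, -0.085], TCP at [0.227, -0.501, 0.194] pointing down, gripper open.
Joint ranges: [-2.75, 2.75], [-0.79, 2.1], [0.01, 2.65], [-1.57, 4.71], [0.07, 3.14], [-2.87, 2.87]. Speed limits (rad/s): [2.22, 2.22, 2.79, 3.14, 3.14, 3.14].

## Interface

Orientations are given as a 3x3 rotation matrix whose columns are the frame's x, y, z axes.
In Python, from bench import manip gives the robot as it stands. Calls block until the motion is done:
- manip.move_ptp(position, orientation): joint-space move of the TCP to a pose.
- manip.move_l(position, attitude=None, max_speed=0.15): straight line of the TCP; attitude=None keeps the orientation; max_speed is the mean speed in m/s.
- manip.move_j(angles): joint-space move.
- manip.set_gripper(opening, effort=None): opening from 0.0 (shut) to 1.0 (fully open); effort is the grip in N (None keeps the last); returns when the fingers have stopped.
- manip.dwell(seconds).
- manip.inverse_kinematics(position, orientation): joint angles nearest the present ones, or None.
- manip.grab_frame(name): name is "scene" or "top" or "wrist"; returns (picture, depth): 420x560x3 uint8, red, green, blue; 420x560 float32, m along the optical axis (not along the pixel's ray), 0 where there is no reading.
- manip.get_calibration(name): a dict with "camera_matrix" (3x3 intrinsics, pixels), "k1" (the pictures are not rectified: a ray, as slopes to the right and down, at radius r is drawn at 1 + k1 r^2 times it, then the intrinsics apply), "R" (3x3) and "t" (3): a world point X has camera coordinates R X + t. Camera axes: x right, y down, z forward; pixel columns grow to the right and rows downward; lengths in m; the calibration is good to about 2 mm. A picture is of the moment at which its call begins: read the wrist's pose just before it. get_calibration takes no time and is no camera call; for the wrist camera it gives the pose at the moment of the call.
A pose or a line that the arm cannot do raises manip.Unreachable and nothing moves.
- manip.sign_off(): hands the job in, once; it reports no verdict.
Trained networks look in the newest picture that a camera, given by its name, has taken for a name from the list of things; names that differ only in an ending like _2 or _b are one class to them, and where a whole thing is asked for, a point or a joint stands for the part that bears it (a point fixed in the world has none). Each returns a list of dicts, best first, with "confidence" (0 to 1); they miss things now and then, are a little off and sometimes report something else, mostly with a low value. They report only what shows in the picture. A call takes as long as a camera call.
- manip.look_for(camera, name): "at" ([x, y, z] in m, in world coordinates, good to about 4 mm: the middle of the surface that is visible of it).
Readings, each from a call of its own:
- manip.current_time(): time.
- manip.current_qpos(): joint angles.
- manip.current_joint_vel(): joint speeds.
- manip.current_joint_torque(): joint torques, N m.
- manip.current_ee_pos(): TCP position.
- manip.current_tcp_rot(): TCP orientation.
- manip.current_force(): force on the tool from outside, world axes, zero at the start.
- manip.current_ft_torque(): the same for the moment, N m.
- manip.current_grip_width(): opening from 0.0 (shut) to 1.0 (fully open).
Only numpy, scipy, OpenCV 4.12 (cv2) and the standard library are available. Lean on these libraries where they do the work, as an engineer would, in place of code of your own. Each camera call takes 0.05 s, during which the arm holds its last target.

## Working session

There is one attempt and no reset: what is moved stays moved. The work goes in short steps, each a Python script; the robot and the scene stay as the last script left them, time stands still between calls to the robot, and variables do not carry over. Pictures are saved under pics/ and viewed, and the job is handed in when it is done.

```bash
ls; mkdir -p pics
python3 - <<'E'
from bench import manip
import cv2,numpy as np
for c in ["scene","top"]:
    p,d=manip.grab_frame(c)
    cv2.imwrite(f"pics/{c}0.png",p[:,:,::-1]); np.save(f"{c}_d0.npy",d)
    for n in ["box","lid","lid_grip","tab_front","tab_back","tab_left","tab_right"]:
        print(c,n,[(np.round(x["at"],4).tolist(),round(x["confidence"],2)) for x in manip.look_for(c,n)][:3])
print(manip.current_time(), manip.current_tcp_rot())
print(manip.get_calibration("top"))
E
```

```text
pics
scene box [([0.5404, 0.144, 0.0401], 0.73)]
scene lid [([0.5249, -0.1475, 0.0334], 0.69)]
scene lid_grip [([0.5281, -0.1442, 0.0379], 0.55), ([0.7357, -0.1089, 0.0379], 0.21)]
scene tab_front [([0.4534, -0.1299, 0.0354], 0.57), ([0.7318, 0.1544, 0.0563], 0.37)]
scene tab_back [([0.6089, -0.2061, 0.0353], 0.53)]
scene tab_left [([0.6088, -0.2045, 0.0365], 0.73), ([0.5713, -0.0732, 0.0423], 0.59)]
scene tab_right []
top box [([0.5347, 0.1473, 0.0168], 0.78), ([0.4902, -0.2668, 0.0373], 0.37)]
top lid [([0.529, -0.1691, 0.0373], 0.8)]
top lid_grip [([0.5337, -0.173, 0.0339], 0.8)]
top tab_front [([0.4557, -0.1361, 0.0419], 0.57)]
top tab_back [([0.6099, -0.2046, 0.0415], 0.49), ([0.3566, -0.0019, 0.0278], 0.38)]
top tab_left [([0.5719, -0.0779, 0.0411], 0.67)]
top tab_right [([0.4899, -0.2632, 0.0376], 0.58)]
0.8 [[ 1.06243850e-05  4.12151282e-01 -9.11115426e-01]
 [ 3.25023384e-05 -9.11115426e-01 -4.12151282e-01]
 [-9.99999999e-01 -2.52345280e-05 -2.30759215e-05]]
{'camera_matrix': array([[398.91970223,   0.        , 280.83037571],
       [  0.        , 398.91970223, 214.25372043],
       [  0.        ,   0.        ,   1.        ]]), 'k1': -0.062025216250706214, 'R': array([[ 0.0760099 , -0.99710463, -0.00220305],
       [-0.97202822, -0.07360553, -0.22303223],
       [ 0.22222431,  0.01909408, -0.97480858]]), 't': array([-0.04635051,  0.57202004,  1.09207024])}
```

View pics/scene0.png

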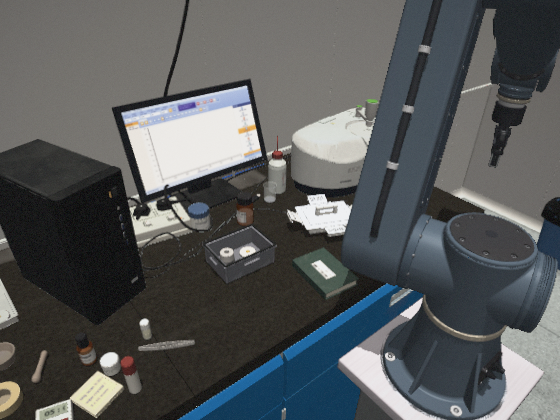

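View pics/top0.png

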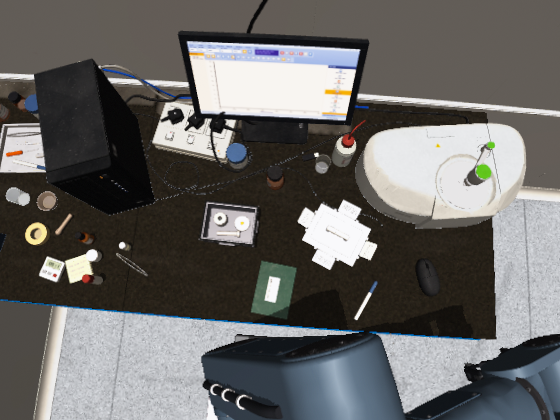

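```bash
cat > h.py <<'E'
import numpy as np,cv2
def cloud(d,c):
    K=c["camera_matrix"];h,w=d.shape
    u,v=np.meshgrid(np.arange(w),np.arange(h))
    pts=np.stack([u,v],-1).reshape(-1,1,2).astype(float)
    n=cv2.undistortPoints(pts,K,np.array([c["k1"],0,0,0,0.])).reshape(h,w,2)
    P=np.concatenate([n*d[...,None],d[...,None]],-1)
    return (P-c["t"])@c["R"]
def Rz(a): return np.array([[np.cos(a),-np.sin(a),0],[np.sin(a),np.cos(a),0],[0,0,1.]])
def down(jaw):  # tool pointing down, y axis along heading jaw
    y=np.array([np.cos(jaw),np.sin(jaw),0]);x=np.array([0,0,-1.]);return np.stack([x,y,np.cross(x,y)],1)
E
python3 - <<'E'
from bench import manip
import numpy as np,cv2
from h import *
d=np.load("top_d0.npy");c=manip.get_calibration("top");W=cloud(d,c)
ok=d>0
# box: points z in .05-.075 near
m=ok&(abs(W[...,0]-.537)<.12)&(abs(W[...,1]-.147)<.13)&(W[...,2]>.035)&(W[...,2]<.08)
print("box",cv2.minAreaRect(W[m][:,:2].astype(np.float32)),m.sum(),np.percentile(W[m][:,2],[10,50,90]))
m=ok&(abs(W[...,0]-.53)<.13)&(abs(W[...,1]+.17)<.14)&(W[...,2]>.02)&(W[...,2]<.12)
print("lid",cv2.minAreaRect(W[m][:,:2].astype(np.float32)),m.sum(),np.percentile(W[m][:,2],[10,50,90,99]))
for n in ["salt_bottle","desiccant_jar","beaker","logbook","mouse","tweezers","marker"]:
    print(n,[(np.round(x["at"],3).tolist(),round(x["confidence"],2)) for x in manip.look_for("top",n)][:2])
p=cv2.imread("pics/top0.png")
cv2.imwrite("pics/topz.png",cv2.resize(p[120:330,170:420],None,fx=3,fy=2.85,interpolation=cv2.INTER_CUBIC))
# height map of lid
z=W[...,2]
hm=np.where(ok,np.clip(z,0,.12)/.12*255,0).astype(np.uint8)
cv2.imwrite("pics/hm.png",cv2.applyColorMap(cv2.resize(hm[120:330,170:420],None,fx=3,fy=2.85,interpolation=0),cv2.COLORMAP_JET))
print(manip.current_time())
E
```

```text
box ((0.56270432472229, 0.1632184386253357), (0.19961611926555634, 0.1729860007762909), 86.86397552490234) 904 [0.04205434 0.06073025 0.06659112]
lid ((0.5288723707199097, -0.1604577898979187), (0.2003120481967926, 0.32716020941734314), 18.603809356689453) 3745 [0.03226815 0.03613718 0.05570146 0.11106205]
salt_bottle [([0.677, 0.022, 0.094], 0.64)]
desiccant_jar [([0.744, 0.142, 0.065], 0.83)]
beaker [([0.754, -0.116, 0.028], 0.53)]
logbook [([0.356, -0.002, 0.025], 0.81), ([0.536, -0.17, 0.037], 0.64)]
mouse [([0.427, -0.444, 0.031], 0.7), ([0.756, -0.12, 0.028], 0.43)]
tweezers []
marker [([0.352, -0.272, 0.011], 0.58), ([0.486, -0.262, 0.039], 0.43)]
1.15
```

View pics/topz.png

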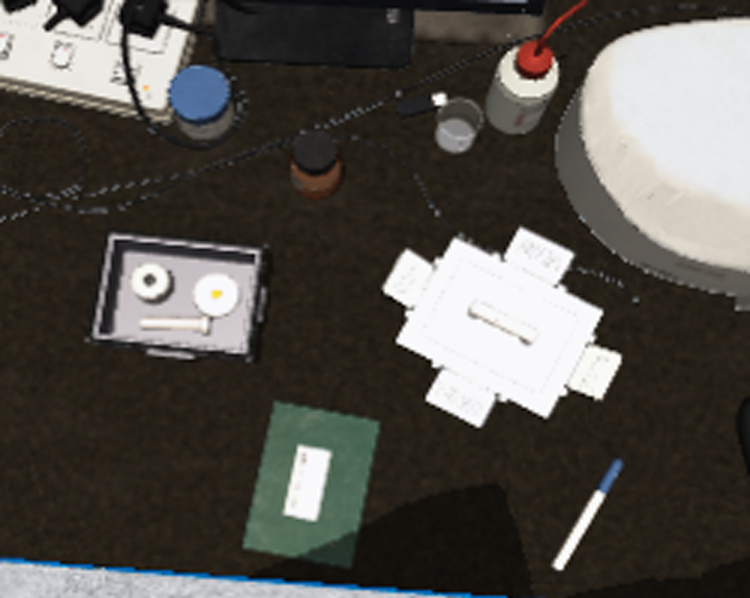

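View pics/hm.png

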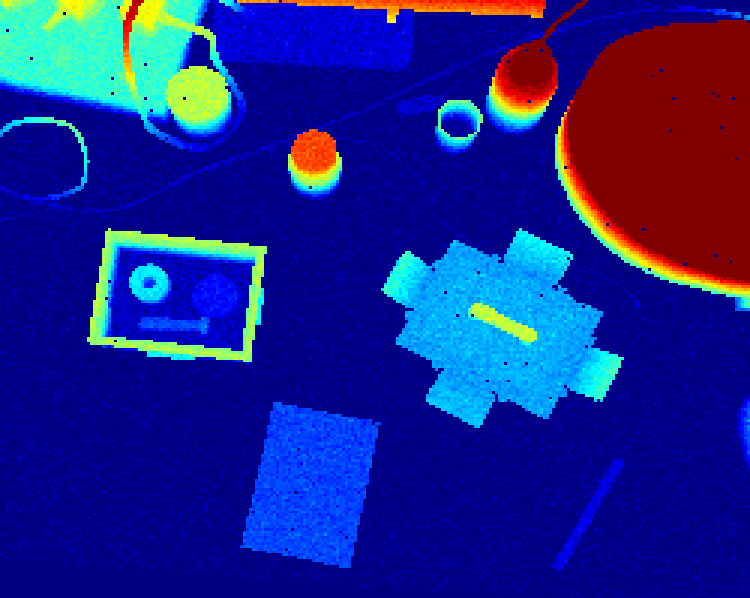

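Run:
```python
from bench import manip
import numpy as np,cv2
from h import *
d=np.load("top_d0.npy");c=manip.get_calibration("top");W=cloud(d,c)
ok=d>0
def comp(m,near):
    n,l,s,ce=cv2.connectedComponentsWithStats(m.astype(np.uint8))
    return n,l,s,ce
m=ok&(abs(W[...,0]-.537)<.10)&(abs(W[...,1]-.147)<.12)&(W[...,2]>.057)&(W[...,2]<.08)
n,l,s,_=comp(m,0);k=1+np.argmax(s[1:,4]);q=W[l==k]
print("box rim",cv2.minAreaRect(q[:,:2].astype(np.float32)),len(q),np.median(q[:,2]))
m=ok&(abs(W[...,0]-.53)<.06)&(abs(W[...,1]+.17)<.07)&(W[...,2]>.055)&(W[...,2]<.08)
n,l,s,_=comp(m,0);k=1+np.argmax(s[1:,4]);q=W[l==k]
print("bar",cv2.minAreaRect(q[:,:2].astype(np.float32)),len(q),np.median(q[:,2]))
m=ok&(abs(W[...,0]-.53)<.13)&(abs(W[...,1]+.17)<.14)&(W[...,2]>.027)&(W[...,2]<.06)
n,l,s,_=comp(m,0);k=1+np.argmax(s[1:,4]);q=W[l==k]
print("lid",cv2.minAreaRect(q[:,:2].astype(np.float32)),len(q),np.median(q[:,2]))
T=manip.get_calibration("wrist");R=manip.current_tcp_rot();p=np.array(manip.current_ee_pos())
cam=-T["R"].T@T["t"]
print("cam in tool",R.T@(cam-p),"axis",R.T@T["R"].T[:,2],T["camera_matrix"][0])
for yaw in np.arange(-.6,.8,.05):
  pass
for jaw in [-.41,-.41+np.pi]:
  print(jaw,manip.inverse_kinematics([.531,-.17,.25],down(jaw)))
```

```text
box rim ((0.5381016731262207, 0.14592549204826355), (0.15763041377067566, 0.12078699469566345), 87.71917724609375) 608 0.06320834296344166
bar ((0.5323429703712463, -0.16892224550247192), (0.06729937344789505, 0.014044201001524925), 65.91961669921875) 119 0.06762286603370975
lid ((0.5318360328674316, -0.16947288811206818), (0.2012310028076172, 0.20355312526226044), 20.22730827331543) 3271 0.03579226213875454
cam in tool [-0.18051176  0.00078952 -0.06931311] axis [ 9.62414876e-01 -9.21909189e-04  2.71581950e-01] [377.07508378   0.         281.89637527]
-0.41 [-3.93337318e-01  3.12906039e-01  1.56152963e+00 -4.44089210e-16
  1.26715699e+00  1.66626817e-02]
2.731592653589793 None
```

```bash
cat >> h.py <<'E'
def fitw(manip,tag):
    c=manip.get_calibration("wrist");p,d=manip.grab_frame("wrist")
    cv2.imwrite(f"pics/{tag}.png",p[:,:,::-1]);np.save(f"{tag}_d.npy",d)
    return cloud(d,c),d>0
def blob(W,ok,cx,cy,rx,ry,z0,z1):
    m=ok&(abs(W[...,0]-cx)<rx)&(abs(W[...,1]-cy)<ry)&(W[...,2]>z0)&(W[...,2]<z1)
    n,l,s,_=cv2.connectedComponentsWithStats(m.astype(np.uint8));k=1+np.argmax(s[1:,4]);q=W[l==k]
    return cv2.minAreaRect(q[:,:2].astype(np.float32)),len(q),float(np.median(q[:,2]))
E
python3 - <<'E'
from bench import manip
import numpy as np
from h import *
manip.move_ptp([.538,.146,.27],down(-.04))
W,ok=fitw(manip,"w_box")
print("rim",blob(W,ok,.538,.146,.1,.11,.057,.08))
manip.move_ptp([.531,-.17,.21],down(-.42))
W,ok=fitw(manip,"w_lid")
print("bar",blob(W,ok,.531,-.17,.06,.06,.055,.08))
print(manip.current_time(),manip.current_force())
E
```

```text
rim (((0.5393810272216797, 0.1449081003665924), (0.15999735891819, 0.11967556923627853), 87.64523315429688), 4807, 0.06273866448682483)
bar (((0.5341771245002747, -0.17114832997322083), (0.0690644234418869, 0.013957211747765541), 65.8119125366211), 1200, 0.06711669151097471)
5.0333 [ 0.04545463  0.74354977 -0.01252806]
```

View pics/w_box.png

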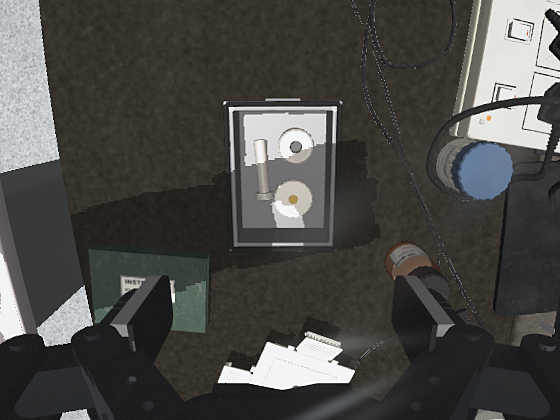

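View pics/w_lid.png

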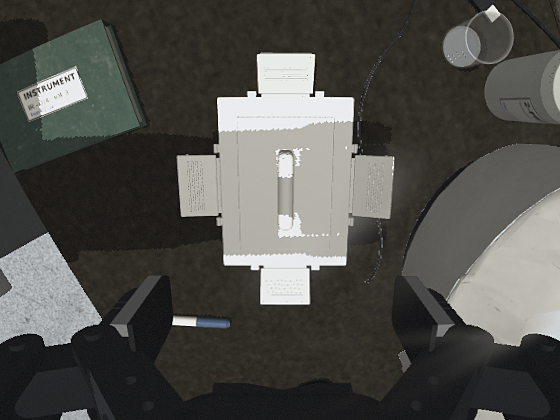

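Run:
```python
from bench import manip
import numpy as np
from h import *
L=np.array([.5342,-.1711]);B=np.array([.5394,.1449])
manip.move_l([*L,.10],down(-.422),max_speed=.2)
manip.move_l([*L,.044],max_speed=.1)
print(manip.set_gripper(0.0,60),manip.current_grip_width(),manip.current_force(),manip.current_ee_pos())
manip.move_l([*L,.175],max_speed=.2)
print(manip.current_grip_width(),manip.current_force(),manip.current_ee_pos(),manip.current_time())
manip.move_ptp([*B,.175],down(-.041))
print(manip.current_grip_width(),manip.current_ee_pos(),manip.current_time())
for c in ["scene","top","wrist"]:
    p,d=manip.grab_frame(c); cv2.imwrite(f"pics/{c}_carry.png",p[:,:,::-1]); 
    if c=="wrist": np.save("carry_d.npy",d)
c=manip.get_calibration("wrist");W=cloud(d,c)
print(blob(W,d>0,*B,.12,.15,.13,.19))
```

```text
False 0.0021128153562353343 [-0.37187747 -0.02698048 -0.05182687] [ 0.53420993 -0.17111897  0.04399921]
0.0022341450668077185 [ 0.15698545  0.6711798  -0.57016606] [ 0.53360567 -0.17086748  0.17390839] 8.0167
0.00042091396152519413 [0.53956422 0.14397686 0.17474189] 9.2167Traceback (most recent call last):
  File "<stdin>", line 16, in <module>
  File "h.py", line 18, in blob
    n,l,s,_=cv2.connectedComponentsWithStats(m.astype(np.uint8));k=1+np.argmax(s[1:,4]);q=W[l==k]
                                                                     ~~~~~~~~~^^^^^^^^^
    return _wrapfunc(a, 'argmax', axis=axis, out=out, **kwds)
    return bound(*args, **kwds)
ValueError: attempt to get argmax of an empty sequence
```

View pics/wrist_carry.png

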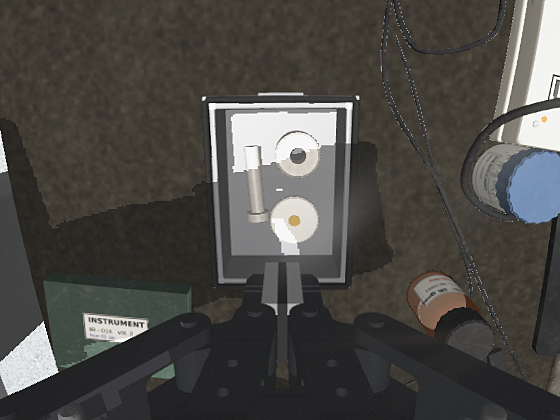

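View pics/top_carry.png

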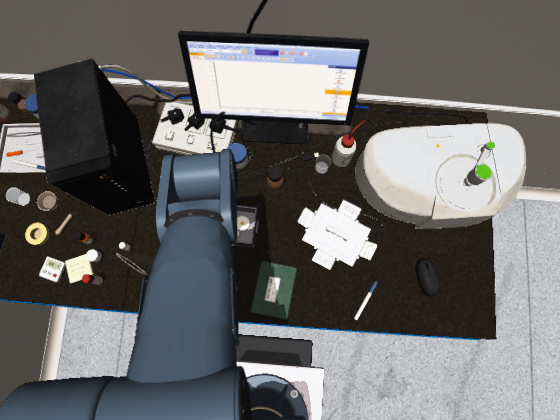

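View pics/cmp.png

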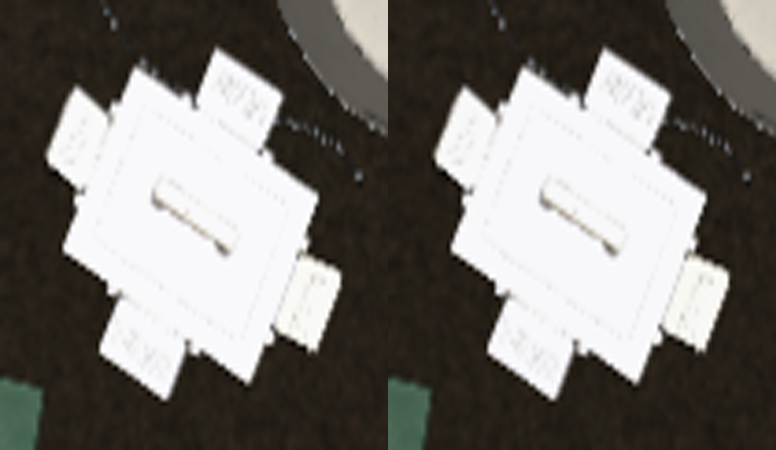

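Run:
```python
from bench import manip
import numpy as np
from h import *
d=np.load("carry_d.npy");c=manip.get_calibration("wrist");W=cloud(d,c)
R=manip.current_tcp_rot();p=np.array(manip.current_ee_pos())
T=(W-p)@R
for v in range(235,345,8): print(v,[(round(float(d[v,u]),3),np.round(T[v,u]*1000).tolist()) for u in (270,283,296)])
X=c["R"]@p+c["t"]; print(X, (X[:2]/X[2])*c["camera_matrix"][0,0]+c["camera_matrix"][:2,2])
```

```text
235 [(0.367, [167.0, -11.0, 48.0]), (0.36, [161.0, 2.0, 46.0]), (0.358, [159.0, 14.0, 46.0])]
243 [(0.37, [169.0, -11.0, 57.0]), (0.371, [170.0, 2.0, 58.0]), (0.37, [169.0, 15.0, 57.0])]
251 [(0.371, [167.0, -11.0, 65.0]), (0.372, [168.0, 2.0, 65.0]), (0.373, [169.0, 15.0, 66.0])]
259 [(0.364, [159.0, -11.0, 70.0]), (0.364, [159.0, 2.0, 70.0]), (0.363, [158.0, 14.0, 69.0])]
267 [(0.144, [-47.0, -4.0, -11.0]), (0.144, [-47.0, 1.0, -11.0]), (0.144, [-47.0, 6.0, -11.0])]
275 [(0.137, [-55.0, -4.0, -11.0]), (0.136, [-55.0, 1.0, -11.0]), (0.138, [-53.0, 6.0, -10.0])]
283 [(0.13, [-61.0, -3.0, -11.0]), (0.13, [-61.0, 1.0, -11.0]), (0.131, [-61.0, 6.0, -11.0])]
291 [(0.125, [-67.0, -3.0, -11.0]), (0.124, [-68.0, 1.0, -11.0]), (0.125, [-67.0, 5.0, -11.0])]
299 [(0.12, [-72.0, -3.0, -10.0]), (0.119, [-73.0, 1.0, -11.0]), (0.12, [-72.0, 5.0, -10.0])]
307 [(0.112, [-80.0, -3.0, -12.0]), (0.118, [-75.0, 1.0, -9.0]), (0.113, [-79.0, 5.0, -12.0])]
315 [(0.107, [-85.0, -3.0, -12.0]), (0.118, [-75.0, 1.0, -6.0]), (0.108, [-85.0, 5.0, -12.0])]
323 [(0.104, [-88.0, -3.0, -11.0]), (0.119, [-75.0, 1.0, -3.0]), (0.105, [-88.0, 5.0, -11.0])]
331 [(0.1, [-93.0, -2.0, -12.0]), (0.12, [-75.0, 1.0, -0.0]), (0.1, [-92.0, 5.0, -11.0])]
339 [(0.096, [-97.0, -2.0, -12.0]), (0.121, [-75.0, 1.0, 3.0]), (0.097, [-96.0, 4.0, -11.0])]
[-0.00075078  0.01693275  0.19231295] [280.42428412 249.49458553]
```

Run:
```python
from bench import manip
import numpy as np
from h import *
c=manip.get_calibration("wrist");R=manip.current_tcp_rot();p=np.array(manip.current_ee_pos())
# camera->tool fixed transform
for f in ["w_lid","carry"]:
    d=np.load(f+"_d.npy");W=cloud(d,c);T=(W-p)@R
    m=(d>0)&(T[...,0]<-5)&(T[...,0]>-140)&(abs(T[...,1])<.09)
    m=(d>0)&(d<.17)
    q=T[m]*1000
    print(f,"max x",np.percentile(q[:,0],[99,99.9,100]), "rows",np.where(m.any(1))[0][:3])
    s=q[q[:,0]>np.percentile(q[:,0],97)]
    print(np.round(s[::max(1,len(s)//12)]).tolist())
a=cv2.imread("pics/scene_carry.png");cv2.imwrite("pics/scz.png",cv2.resize(a[100:320,150:420],(800,600),interpolation=cv2.INTER_CUBIC))
```

```text
w_lid max x [-55.78978322 -51.60683297 -50.52833527] rows [276 277 278]
[[-55.0, -49.0, -10.0], [-57.0, -43.0, -10.0], [-54.0, -42.0, -8.0], [-52.0, -42.0, -6.0], [-56.0, -42.0, -7.0], [-58.0, -42.0, -6.0], [-61.0, -42.0, -6.0], [-53.0, 44.0, -0.0], [-54.0, -42.0, 2.0], [-60.0, -42.0, 1.0], [-58.0, -42.0, 5.0], [-54.0, 43.0, 10.0], [-61.0, -42.0, 10.0]]
carry max x [-50.25703158 -43.96288281 -41.5760369 ] rows [263 264 265]
[[-44.0, -6.0, -11.0], [-46.0, -1.0, -11.0], [-49.0, 4.0, -10.0], [-52.0, 7.0, -11.0], [-54.0, 5.0, -11.0], [-56.0, 2.0, -11.0], [-57.0, -5.0, -10.0], [-51.0, 12.0, -7.0], [-60.0, 2.0, -11.0], [-54.0, -7.0, -7.0], [-56.0, -8.0, -7.0], [-58.0, 9.0, -6.0], [-61.0, 13.0, -6.0]]
```

View pics/scz.png

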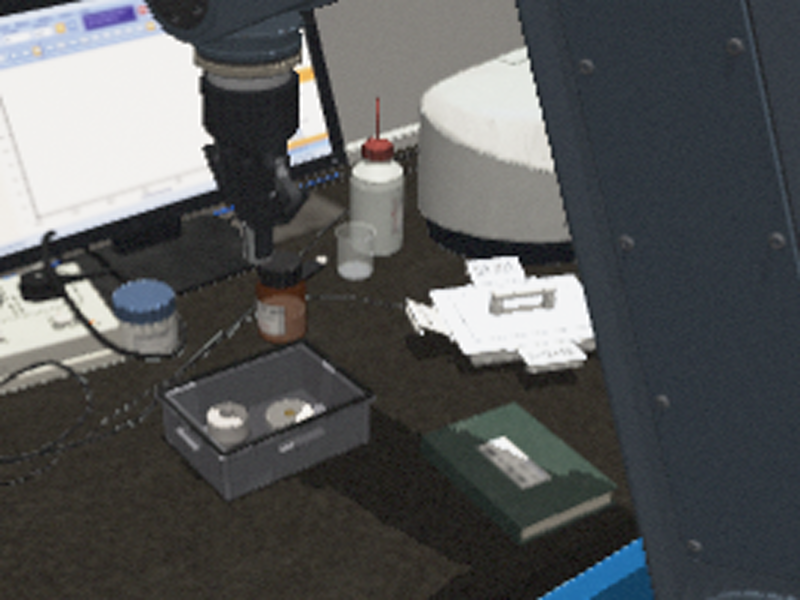

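Run:
```python
from bench import manip
import numpy as np
from h import *
p,d=manip.grab_frame("scene");c=manip.get_calibration("scene");W=cloud(d,c)
print(manip.current_ee_pos())
for v in range(180,204,2): print(v,[np.round(W[v,u],3).tolist() for u in (235,237,239)])
```

```text
[0.53967136 0.1439474  0.17496704]
180 [[0.526, 0.153, 0.263], [0.515, 0.155, 0.269], [0.505, 0.156, 0.273]]
182 [[0.524, 0.155, 0.259], [0.513, 0.156, 0.265], [0.505, 0.156, 0.268]]
184 [[0.532, 0.15, 0.249], [0.514, 0.156, 0.259], [0.504, 0.157, 0.264]]
186 [[0.531, 0.151, 0.244], [0.525, 0.149, 0.246], [0.527, 0.142, 0.243]]
188 [[0.533, 0.15, 0.237], [0.525, 0.149, 0.24], [0.525, 0.143, 0.239]]
190 [[0.532, 0.151, 0.233], [0.525, 0.15, 0.235], [0.524, 0.144, 0.234]]
192 [[0.533, 0.15, 0.226], [0.524, 0.15, 0.231], [0.529, 0.141, 0.225]]
194 [[0.533, 0.151, 0.221], [0.524, 0.151, 0.225], [0.526, 0.144, 0.221]]
196 [[0.531, 0.152, 0.217], [0.533, 0.145, 0.213], [0.696, 0.034, 0.095]]
198 [[0.819, -0.029, 0.006], [0.693, 0.044, 0.093], [0.686, 0.041, 0.095]]
200 [[0.818, -0.028, -0.001], [0.698, 0.04, 0.082], [0.684, 0.042, 0.09]]
202 [[0.807, -0.021, -0.002], [0.694, 0.043, 0.078], [0.681, 0.045, 0.085]]
```

Run:
```python
from bench import manip
import numpy as np
from h import *
c=manip.get_calibration("wrist");R=manip.current_tcp_rot();p=np.array(manip.current_ee_pos())
d=np.load("carry_d.npy");W=cloud(d,c);T=(W-p)@R*1000
m=(d>0)&(d<.17);q=T[m]
for y0 in range(-110,110,10):
    s=q[(q[:,1]>=y0)&(q[:,1]<y0+10)]
    if len(s): i=np.argsort(-s[:,0])[:60:20]; print(y0,np.round(s[i]).tolist(), "z range",s[:,2].min().round(),s[:,2].max().round())
# scene view of gripper
p_,ds=manip.grab_frame("scene");cs=manip.get_calibration("scene");Ws=cloud(ds,cs);Ts=(Ws-p)@R*1000
m=(ds>0)&(abs(Ts[...,1])<90)&(abs(Ts[...,2])<90)&(Ts[...,0]<-30)&(Ts[...,0]>-260);q=Ts[m]
for x0 in range(-250,-30,10):
    s=q[(q[:,0]>=x0)&(q[:,0]<x0+10)]
    if len(s): print(x0,"y",np.percentile(s[:,1],[2,98]).round(),"z",np.percentile(s[:,2],[2,98]).round(),len(s))
```

```text
-60 [[-109.0, -50.0, -11.0], [-112.0, -50.0, -12.0], [-113.0, -52.0, -12.0]] z range -14.0 -10.0
-50 [[-97.0, -41.0, -11.0], [-100.0, -42.0, -11.0], [-101.0, -42.0, -11.0]] z range -13.0 1.0
-40 [[-85.0, -30.0, -11.0], [-88.0, -32.0, 8.0], [-88.0, -30.0, -12.0]] z range -13.0 9.0
-30 [[-81.0, -21.0, -6.0], [-83.0, -23.0, -12.0], [-84.0, -20.0, -6.0]] z range -14.0 9.0
-20 [[-44.0, -11.0, -6.0], [-49.0, -12.0, -7.0], [-52.0, -11.0, -6.0]] z range -20.0 -4.0
-10 [[-42.0, -1.0, -10.0], [-44.0, -2.0, -11.0], [-45.0, -8.0, -6.0]] z range -20.0 12.0
0 [[-42.0, 2.0, -10.0], [-44.0, 7.0, -11.0], [-45.0, 2.0, -11.0]] z range -19.0 13.0
10 [[-44.0, 12.0, -6.0], [-47.0, 10.0, -6.0], [-49.0, 12.0, -7.0]] z range -20.0 -6.0
20 [[-80.0, 21.0, -6.0], [-82.0, 30.0, -11.0], [-83.0, 27.0, -12.0]] z range -14.0 9.0
30 [[-83.0, 30.0, -12.0], [-86.0, 31.0, -12.0], [-87.0, 33.0, -12.0]] z range -13.0 10.0
40 [[-95.0, 40.0, -11.0], [-98.0, 40.0, -12.0], [-99.0, 41.0, -11.0]] z range -13.0 2.0
50 [[-107.0, 50.0, -11.0], [-110.0, 51.0, -11.0], [-111.0, 51.0, -12.0]] z range -14.0 -10.0
60 [[-120.0, 60.0, -11.0]] z range -11.0 -11.0
-250 y [-43.   1.] z [-40.  28.] 168
-240 y [-43.   9.] z [-39.  27.] 165
-230 y [-42.   2.] z [-38.  21.] 82
-220 y [-38.  23.] z [-35.  31.] 186
-210 y [-39.   9.] z [-36.  25.] 141
-200 y [-39.   3.] z [-36.  25.] 144
-190 y [-40.   8.] z [-37.  24.] 137
-180 y [-40.   5.] z [-36.  24.] 138
-170 y [-41.  -4.] z [-35.  15.] 67
-160 y [-42.  -7.] z [-10.   9.] 56
-150 y [-46.  30.] z [-19.   7.] 116
-140 y [-61.  53.] z [-19.  11.] 127
-130 y [-64.  54.] z [-16.  12.] 141
-120 y [-60.  51.] z [-16.   8.] 100
-110 y [-51.  42.] z [-16.  10.] 98
-100 y [-44.  32.] z [-12.  12.] 62
-90 y [-34.  27.] z [-13.   9.] 63
-80 y [-17.   7.] z [-12.   7.] 29
-70 y [-17.   4.] z [-10.   6.] 38
-60 y [-17.   1.] z [-10.   6.] 36
-50 y [-15.   2.] z [-10.   7.] 27
-40 y [-10.  -8.] z [-2.  9.] 4
```

Run:
```python
from bench import manip
import numpy as np
from h import *
L=np.array([.5342,-.1711])
manip.set_gripper(1.0)
manip.move_ptp([*L,.10],down(-.422))
manip.move_l([*L,.003],max_speed=.12)
print(manip.current_force(),manip.current_ee_pos(),manip.current_time())
print(manip.set_gripper(0.0,60),manip.current_grip_width(),manip.current_force(),manip.current_time())
W,ok=fitw(manip,"w_grasp")
manip.move_l([*L,.02],max_speed=.1)
print(manip.current_grip_width(),manip.current_force(),manip.current_ee_pos(),manip.current_time())
```

```text
[ 0.67819244 -0.07934573 -0.05269636] [ 0.53470529 -0.171205    0.00367016] 12.4417
False 0.1543982789477081 [-3.20198973e-01 -2.73357350e-03  2.97675696e+00] 13.0917
0.1508605557586452 [ 0.36886743 -0.22262372 -3.54738   ] [ 0.53436361 -0.17116661  0.02019559] 13.4583
```

View pics/w_grasp.png

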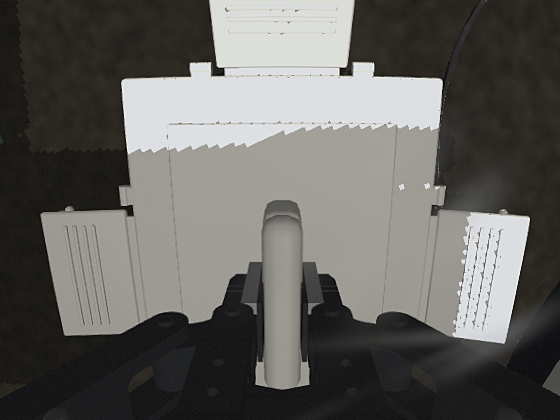

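Run:
```python
from bench import manip
import numpy as np
from h import *
L=np.array([.5342,-.1711]);B=np.array([.5394,.1449])
manip.move_l([*L,.125],max_speed=.25)
manip.move_ptp([*B,.125],down(-.041))
W,ok=fitw(manip,"w_carry2")
print(manip.current_grip_width(),manip.current_force(),manip.current_ee_pos(),manip.current_time())
c=manip.get_calibration("wrist");R=manip.current_tcp_rot();p=np.array(manip.current_ee_pos())
print("plate+bar",blob(W,ok,*B,.13,.16,.14,.21))
manip.move_l([*B,.052],max_speed=.12)
print(manip.current_force(),manip.current_ee_pos(),manip.current_time())
p_,d=manip.grab_frame("scene");cv2.imwrite("pics/s_over.png",cv2.resize(p_[100:320,150:420],(800,600),interpolation=cv2.INTER_CUBIC)[:,:,::-1])
```

```text
0.15321033197694753 [ 0.31459272 -0.4025822  -3.23985791] [0.5396192  0.14372328 0.12467607] 15.275
plate+bar (((0.5404468774795532, 0.1678973138332367), (0.16472747921943665, 0.20472271740436554), 87.62288665771484), 110406, 0.15667363173564475)
[ 0.15376125 -0.23703289 -2.13417881] [0.5399244  0.14484022 0.05261503] 16.0333
```

View pics/s_over.png

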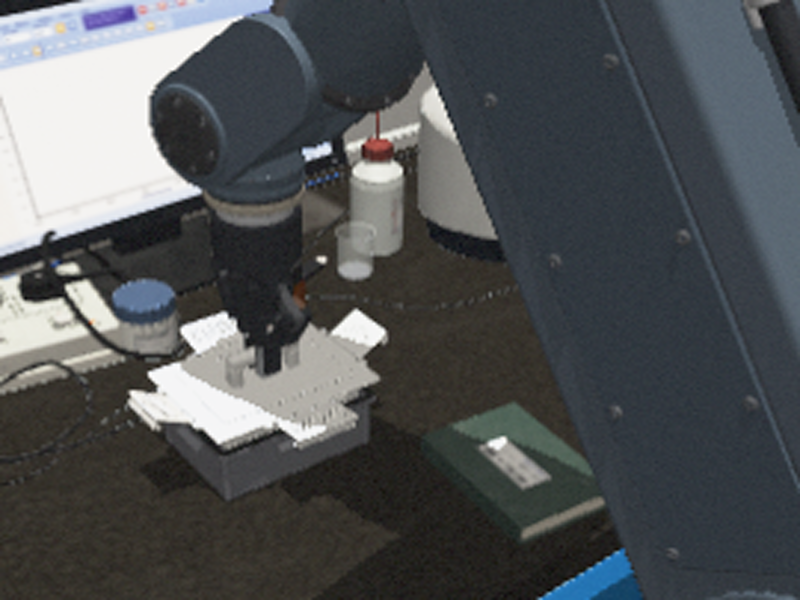

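View pics/w_carry2.png

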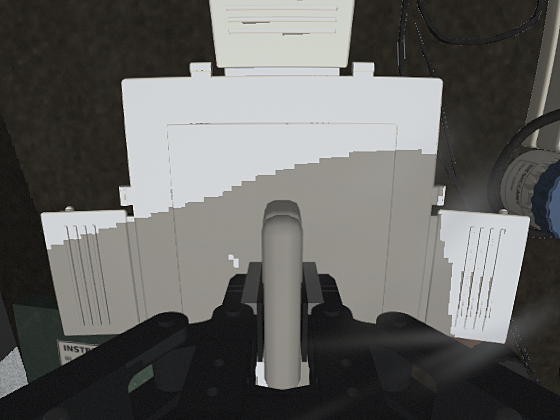

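Run:
```python
from bench import manip
import numpy as np
from h import *
B=np.array([.5394,.1449])
for z in [.046,.042,.040,.038,.0365,.035]:
    manip.move_l([*B,z],max_speed=.04)
    f=np.array(manip.current_force());print(z,f.round(2),np.round(manip.current_ee_pos(),4),round(manip.current_time(),2))
    if f[2]>6 or np.hypot(*f[:2])>8: break
```

```text
0.046 [-0.45 -0.28 -2.64] [0.5395 0.1449 0.046 ] 16.38
0.042 [-0.22 -0.02 -1.97] [0.5393 0.1449 0.0418] 16.63
0.04 [ 0.47 -0.13 -3.12] [0.5394 0.1449 0.0399] 16.88
0.038 [-0.23 -0.76 -0.48] [0.5396 0.1449 0.0381] 17.13
0.0365 [-1.9   0.29  5.66] [0.5399 0.145  0.037 ] 17.38
0.035 [-2.92  0.35 10.85] [0.5401 0.145  0.036 ] 17.63
```

Run:
```python
from bench import manip
import numpy as np
from h import *
B=np.array([.5394,.1449])
manip.move_l([*B,.0375],max_speed=.04)
manip.set_gripper(0.6)
print(manip.current_force())
manip.move_l([*B,.15],max_speed=.25)
W,ok=fitw(manip,"w_placed")
print("bar",blob(W,ok,*B,.06,.06,.09,.12))
print("all",blob(W,ok,*B,.13,.16,.06,.12))
manip.set_gripper(0.0,40)
c=manip.get_calibration("wrist")
# plate height corners & tab angles
yaw=-.041
rel=(W[ok]-np.array([*B,0]))@Rz(yaw)
for (x,y) in [(50,70),(-50,70),(50,-70),(-50,-70)]:
    s=rel[(abs(rel[:,0]-x/1e3)<.006)&(abs(rel[:,1]-y/1e3)<.006)];print((x,y),len(s),np.median(s[:,2]) if len(s) else None)
for n,ax,sg,h in [("front",0,-1,.0665),("back",0,1,.0665),("left",1,1,.0865),("right",1,-1,.0865)]:
    a=rel[:,ax]*sg;b=rel[:,1-ax]
    s=(a>h+.006)&(a<h+.036)&(abs(b)<.02)&(rel[:,2]>.05)
    if s.sum()>20:
        k=np.polyfit(a[s],rel[s][:,2],1);print(n,s.sum(),"angle",-np.arctan(k[0]),"max",a[s].max())
print(manip.current_time())
```

```text
[-0.51549068  0.19699299  0.11253016]
bar (((0.5400344729423523, 0.14469560980796814), (0.06864730268716812, 0.014022711664438248), 87.8957290649414), 2225, 0.10204749978808568)
all (((0.5394643545150757, 0.14595285058021545), (0.20479169487953186, 0.19898955523967743), 44.753326416015625), 54281, 0.07012422653031065)
(50, 70) 327 0.06877347697426972
(-50, 70) 331 0.06879203111763722
(50, -70) 86 0.06860534472439568
(-50, -70) 63 0.06869326633048572
front 2162 angle -0.11551110597437507 max 0.10185736617175212
back 2407 angle -0.3043774282168967 max 0.10230006458281092
left 2863 angle -0.45844467546303935 max 0.11991533905121858
right 1998 angle -0.5610378753265782 max 0.11821266338043733
19.525
```

View pics/w_placed.png

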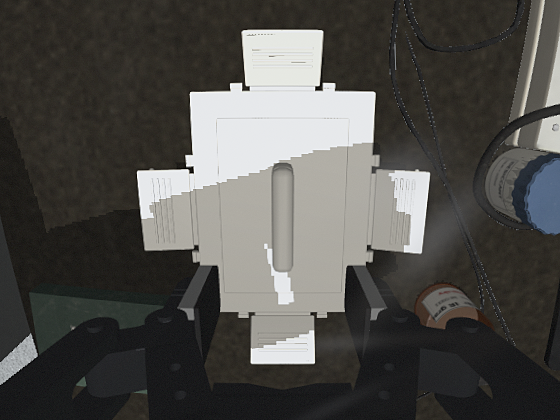

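```bash
cat > tab.py <<'E'
from bench import manip
import numpy as np
from h import *
C=np.array([.5398,.1447]);YAW=-.040;OFF=.042
SP={"front":(np.array([-1.,0]),.0665,YAW+np.pi/2),"back":(np.array([1.,0]),.0665,YAW+np.pi/2),
    "left":(np.array([0,1.]),.0865,YAW),"right":(np.array([0,-1.]),.0865,YAW)}
def P(n,r,zt):  # r: finger inner face beyond hinge, zt true tip height
    u,h,_=SP[n];u=Rz(YAW)[:2,:2]@u
    return [*(C+u*(h+r+.011)),zt-OFF]
def swing(n):
    o=down(SP[n][2])
    manip.move_ptp(P(n,.018,.122),o)
    manip.move_l(P(n,.018,.040),max_speed=.12)
    f0=np.array(manip.current_force());
    manip.move_l(P(n,.009,.0345),max_speed=.08)
    print(n,"swung",f0.round(1),np.array(manip.current_force()).round(1),round(manip.current_time(),2))
def press(n,r0=.004,rmin=-.016,fmax=30,step=.0012):
    u=Rz(YAW)[:2,:2]@SP[n][0]
    manip.move_l(P(n,r0,.0345),max_speed=.05)
    peak=0;r=r0
    while r>rmin:
        r-=step
        manip.move_l(P(n,r,.0345),max_speed=.03)
        f=np.array(manip.current_force());fr=f[:2]@u;p=np.array(manip.current_ee_pos())
        ra=(p[:2]-C)@u-SP[n][1]-.011
        print(f"r {r*1e3:.1f} act {ra*1e3:.1f} F {fr:.1f} fz {f[2]:.1f} t {manip.current_time():.2f}")
        if fr>fmax: print("limit");break
        if peak>7 and fr<peak-4: print("drop");break
        peak=max(peak,fr)
    return peak
E
python3 - <<'E'
from tab import *
for n in SP:
    for a in [(.018,.122),(.018,.04),(-.01,.0345)]:
        q=manip.inverse_kinematics(P(n,*a),down(SP[n][2])); print(n,None if q is None else np.round(q,2))
swing("front")
print(press("front"))
E
```

```text
front [ 0.22  0.37  1.96 -0.    0.81 -1.31]
front [ 0.22  0.53  1.99 -0.    0.62 -1.31]
front [ 0.21  0.57  1.93 -0.    0.64 -1.32]
back [ 0.15  0.65  1.46 -0.    1.02 -1.38]
back [ 0.15  0.76  1.5  -0.    0.88 -1.38]
back [ 0.16  0.73  1.58 -0.    0.83 -1.38]
left [ 0.37  0.58  1.6  -0.    0.96  0.41]
left [ 0.37  0.7   1.64 -0.    0.81  0.41]
left [ 0.32  0.69  1.67 -0.    0.78  0.36]
right [-0.03  0.47  1.79 -0.    0.88  0.01]
right [-0.03  0.61  1.82 -0.    0.71  0.01]
right [ 0.02  0.62  1.81 -0.    0.71  0.06]
front swung [-0.2 -0.1  0.1] [-2.8  0.9  2.3] 22.01
r 2.8 act 2.6 F -0.1 fz -0.2 t 22.51
r 1.6 act 2.5 F 5.7 fz 1.7 t 22.76
r 0.4 act 2.5 F 9.5 fz 3.2 t 23.01
r -0.8 act 2.5 F 13.2 fz 3.6 t 23.26
r -2.0 act 2.6 F 19.5 fz 6.0 t 23.51
r -3.2 act 2.6 F 21.6 fz 6.6 t 23.76
r -4.4 act 2.7 F 26.6 fz 7.9 t 24.01
r -5.6 act 2.9 F 31.1 fz 8.1 t 24.26
limit
26.585828924389055
```

Run:
```python
from tab import *
p_,d=manip.grab_frame("scene");cv2.imwrite("pics/s_f1.png",cv2.resize(p_[190:310,190:330],(800,600),interpolation=cv2.INTER_CUBIC)[:,:,::-1])
manip.move_l(P("front",.014,.0345),max_speed=.1)
p_,d=manip.grab_frame("scene");cv2.imwrite("pics/s_f2.png",cv2.resize(p_[190:310,190:330],(800,600),interpolation=cv2.INTER_CUBIC)[:,:,::-1])
print(manip.current_force(),manip.current_time())
```

```text
[ 0.82634982 -0.08919303 -0.03413395] 24.7083
```

View pics/s_f1.png

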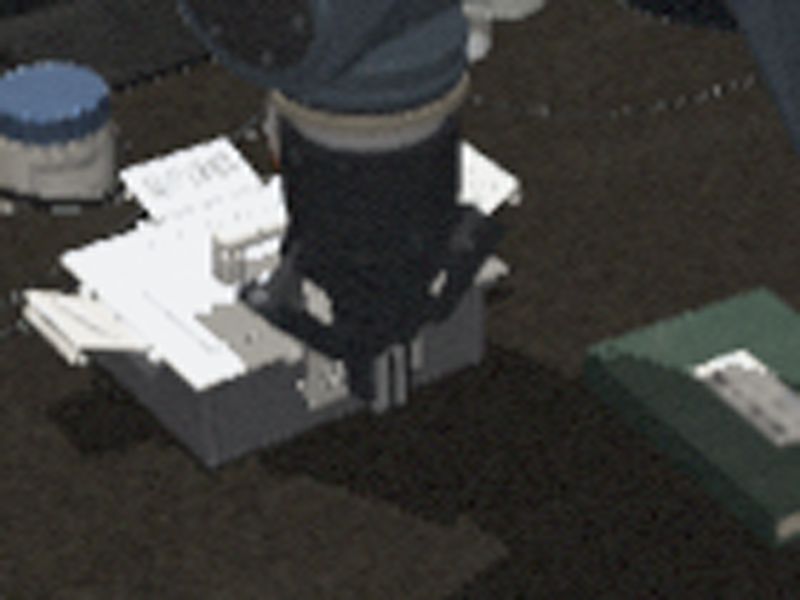

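View pics/s_f2.png

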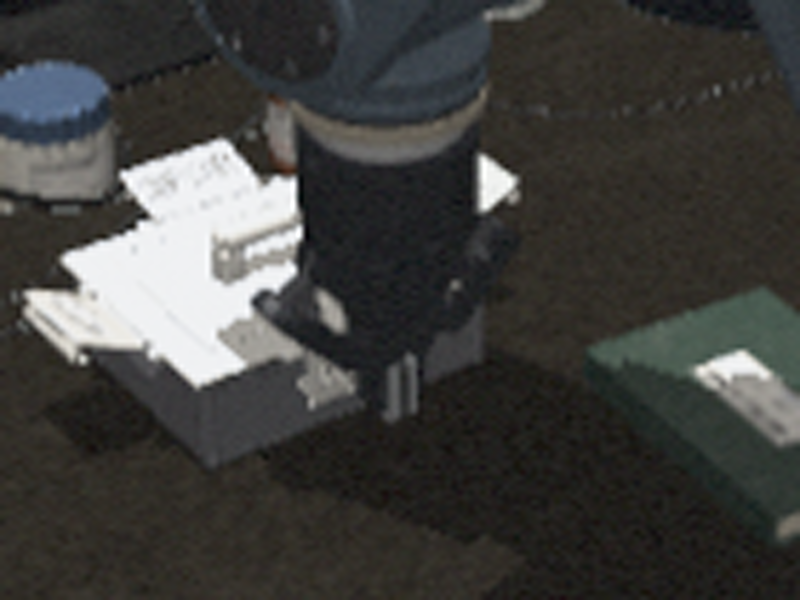

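Run:
```python
from tab import *
W,ok=fitw(manip,"w_f3")
```

```text
(no output)
```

View pics/w_f3.png

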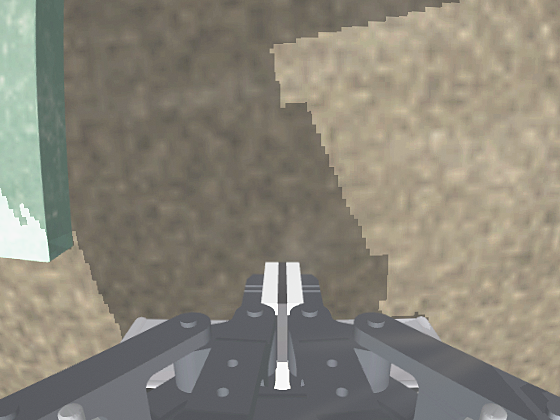

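Run:
```python
from tab import *
d=np.load("w_f3_d.npy");c=manip.get_calibration("wrist");W=cloud(d,c)
rel=(W-np.array([*C,0]))@Rz(YAW)*1000
for (v,u) in [(322,135),(325,142),(335,150),(375,160),(385,160),(322,415),(328,420),(335,425),(375,405),(320,130),(318,425)]:
    print((v,u),rel[v,u].round(1),round(float(d[v,u]),3))
p_,d=manip.grab_frame("scene");c=manip.get_calibration("scene");W=cloud(d,c);rel=(W-np.array([*C,0]))@Rz(YAW)*1000
m=(d>0)&(rel[...,2]>22)&(rel[...,2]<72)&(rel[...,0]<-57)&(rel[...,0]>-110)&(abs(rel[...,1])<32)
g=p_.mean(-1)
q=rel[m&(g>110)]
q=q[np.argsort(q[:,2])];print(len(q));print(q[::max(1,len(q)//25)].round(0).tolist())
```

```text
(322, 135) [-56.4 -74.5   8.9] 0.186
(325, 142) [-55.7 -70.4  10.4] 0.185
(335, 150) [-101.9  -35.2   88.2] 0.097
(375, 160) [-54.6 -50.5  46.3] 0.15
(385, 160) [-82.3 -35.8  84.4] 0.106
(322, 415) [-55.2  68.    6.7] 0.189
(328, 420) [-55.4  68.5  12.6] 0.183
(335, 425) [-101.7   37.8   88.1] 0.097
(375, 405) [-55.5  50.2  47.4] 0.149
(320, 130) [-51.7 -81.4  -0.5] 0.196
(318, 425) [-56.8  73.4   5.8] 0.189
57
[[-67.0, 3.0, 30.0], [-69.0, 26.0, 33.0], [-70.0, 14.0, 35.0], [-71.0, 21.0, 36.0], [-61.0, 23.0, 36.0], [-69.0, 13.0, 37.0], [-60.0, 23.0, 38.0], [-70.0, 8.0, 39.0], [-60.0, 26.0, 40.0], [-72.0, 24.0, 41.0], [-69.0, 22.0, 41.0], [-72.0, 18.0, 41.0], [-66.0, 21.0, 42.0], [-68.0, 19.0, 42.0], [-71.0, 9.0, 43.0], [-71.0, 14.0, 45.0], [-70.0, 26.0, 47.0], [-71.0, 11.0, 47.0], [-69.0, 19.0, 50.0], [-69.0, 25.0, 53.0], [-69.0, 19.0, 53.0], [-70.0, 22.0, 55.0], [-60.0, 28.0, 58.0], [-70.0, 25.0, 60.0], [-59.0, 30.0, 67.0], [-61.0, 29.0, 69.0], [-58.0, 2.0, 70.0], [-60.0, 7.0, 71.0], [-62.0, 5.0, 71.0]]
```

```bash
cat >> tab.py <<'E'
def leave(n,z=.135):
    manip.move_l(P(n,.014,.0345),max_speed=.15); manip.move_l(P(n,.016,z),max_speed=.25)
E
python3 - <<'E'
from tab import *
leave("front")
swing("back")
print(press("back",r0=.006,rmin=-.008,fmax=22))
leave("back")
print(manip.current_time())
for cam in ["scene","top"]:
    p_,d=manip.grab_frame(cam);cv2.imwrite(f"pics/{cam}_b.png",(p_[190:310,190:330] if cam=="scene" else p_)[:,:,::-1])
    c=manip.get_calibration(cam);W=cloud(d,c);rel=(W-np.array([*C,0]))@Rz(YAW)*1000
    np.save(cam+"_b.npy",rel)
    m=(d>0)&(rel[...,2]>22)&(rel[...,0]<-64)&(rel[...,0]>-110)&(abs(rel[...,1])<28);q=rel[m];q=q[np.argsort(q[:,2])];print(cam,"front",len(q),q[::max(1,len(q)//10)].round(0).tolist())
    m=(d>0)&(rel[...,2]>22)&(rel[...,0]>64)&(rel[...,0]<110)&(abs(rel[...,1])<28);q=rel[m];q=q[np.argsort(q[:,2])];print(cam,"back",len(q),q[::max(1,len(q)//10)].round(0).tolist())
E
```

```text
back swung [-0.2 -0.5 -0.5] [ 0.2 -0.3  1. ] 27.51
r 4.8 act 6.8 F 8.3 fz -0.3 t 28.01
r 3.6 act 6.1 F 11.3 fz -1.3 t 28.26
r 2.4 act 2.0 F -0.1 fz 0.3 t 28.51
drop
11.312055119800679
29.3083
scene front 1080 [[-67.0, -6.0, 30.0], [-67.0, -22.0, 52.0], [-70.0, -17.0, 69.0], [-87.0, -1.0, 456.0], [-96.0, 5.0, 468.0], [-75.0, 24.0, 480.0], [-85.0, 23.0, 492.0], [-91.0, 24.0, 505.0], [-86.0, 27.0, 520.0], [-107.0, 25.0, 535.0]]
scene back 772 [[65.0, -5.0, 66.0], [79.0, 3.0, 156.0], [84.0, -20.0, 177.0], [86.0, 20.0, 187.0], [75.0, -10.0, 203.0], [76.0, 9.0, 217.0], [81.0, -9.0, 229.0], [76.0, -16.0, 238.0], [68.0, 26.0, 271.0], [66.0, 19.0, 313.0], [66.0, -15.0, 363.0]]
top front 627 [[-66.0, 26.0, 524.0], [-69.0, 3.0, 555.0], [-65.0, -19.0, 560.0], [-72.0, -8.0, 564.0], [-76.0, -12.0, 567.0], [-76.0, -28.0, 570.0], [-88.0, -8.0, 573.0], [-97.0, -4.0, 577.0], [-107.0, 5.0, 580.0], [-101.0, -17.0, 585.0], [-108.0, -22.0, 592.0]]
top back 628 [[66.0, -23.0, 65.0], [67.0, 6.0, 431.0], [75.0, 4.0, 434.0], [77.0, -23.0, 436.0], [104.0, -18.0, 437.0], [93.0, -14.0, 438.0], [82.0, -18.0, 438.0], [88.0, -21.0, 439.0], [96.0, 27.0, 440.0], [88.0, -19.0, 440.0], [101.0, -11.0, 442.0]]
```

View pics/scene_b.png

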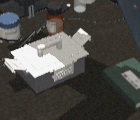

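Run:
```python
from tab import *
swing("left")
print(press("left",r0=.008,rmin=-.010,fmax=24))
leave("left")
swing("right")
print(press("right",r0=.008,rmin=-.010,fmax=24))
leave("right")
print(manip.current_time())
```

```text
left swung [0.5 0.1 0.2] [ 0.6  0.3 -0.8] 32.1
r 6.8 act 7.3 F 5.0 fz 0.5 t 32.60
r 5.6 act 6.0 F 5.0 fz -0.7 t 32.85
r 4.4 act 3.9 F -0.4 fz 0.2 t 33.10
r 3.2 act 2.9 F 0.6 fz -0.5 t 33.35
r 2.0 act 2.0 F 0.8 fz 0.2 t 33.60
r 0.8 act 1.2 F 6.0 fz -0.5 t 33.85
r -0.4 act 1.1 F 12.5 fz -1.9 t 34.10
r -1.6 act 0.9 F 19.2 fz -2.5 t 34.35
r -2.8 act 0.9 F 27.4 fz -4.6 t 34.60
limit
19.21046952534918
right swung [ 0.3 -0.1  0.9] [-0.2 -1.5  0.4] 37.44
r 6.8 act 7.3 F 7.2 fz -1.0 t 37.94
r 5.6 act 5.9 F 5.3 fz -1.1 t 38.19
r 4.4 act 4.1 F 0.2 fz -1.2 t 38.44
drop
7.206496625394496
39.2417
```

Run:
```python
from tab import *
manip.move_ptp([*C,.17],down(YAW))
W,ok=fitw(manip,"w_end")
rel=(W[ok]-np.array([*C,0]))@Rz(YAW)
print("bar",blob(W,ok,*C,.06,.06,.085,.12))
for (x,y) in [(50,70),(-50,70),(50,-70),(-50,-70)]:
    s=rel[(abs(rel[:,0]-x/1e3)<.006)&(abs(rel[:,1]-y/1e3)<.006)];print((x,y),len(s),np.median(s[:,2]) if len(s) else None)
for n,ax,sg,h in [("front",0,-1,.0665),("back",0,1,.0665),("left",1,1,.0865),("right",1,-1,.0865)]:
    a=rel[:,ax]*sg;b=rel[:,1-ax]
    s=(a>h+.006)&(a<h+.04)&(abs(b)<.02)&(rel[:,2]>.025)&(rel[:,2]<.09);print(n,"pts out of tab",s.sum())
p_,d=manip.grab_frame("scene");cv2.imwrite("pics/s_end.png",cv2.resize(p_[170:320,160:360],(800,600),interpolation=cv2.INTER_CUBIC)[:,:,::-1])
print(manip.current_time(),manip.current_force())
```

```text
bar (((0.5388551354408264, 0.14497199654579163), (0.06853864341974258, 0.013875579461455345), 87.61306762695312), 1934, 0.10009632208550567)
(50, 70) 280 0.06696843531336216
(-50, 70) 278 0.06699517654823911
(50, -70) 188 0.0668766797932262
(-50, -70) 188 0.06679343190444889
front pts out of tab 0
back pts out of tab 0
left pts out of tab 0
right pts out of tab 0
39.95 [ 0.25371327 -0.14962226  0.16193763]
```

View pics/w_end.png

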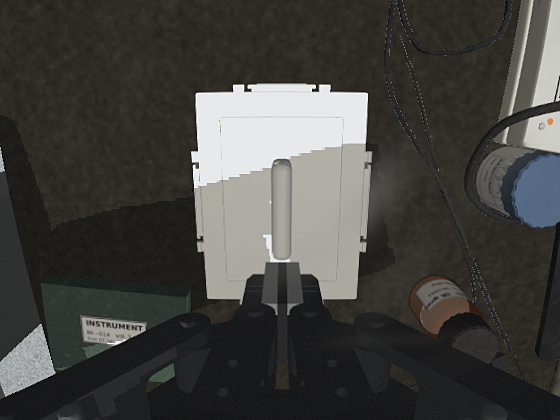

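View pics/s_end.png

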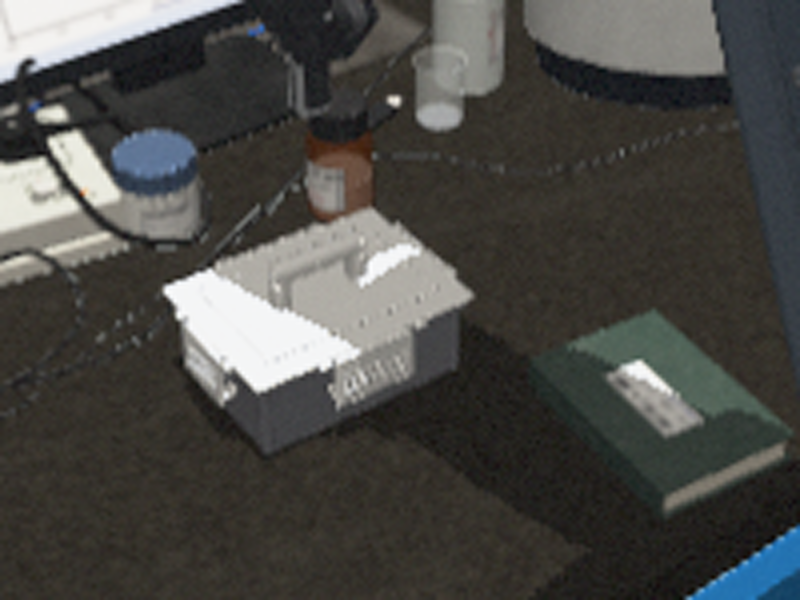

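Run:
```python
from tab import *
manip.move_l([C[0],C[1]-.06,.24],max_speed=.25)
W,ok=fitw(manip,"w_end2")
rel=(W[ok]-np.array([*C,0]))@Rz(YAW)
for n,ax,sg,h in [("front",0,-1,.0665),("back",0,1,.0665),("left",1,1,.0865),("right",1,-1,.0865)]:
    a=rel[:,ax]*sg;b=rel[:,1-ax]
    w=(a>h+.006)&(a<h+.036)&(abs(b)<.02)
    print(n,"raised",(w&(rel[:,2]>.025)&(rel[:,2]<.09)).sum(),"table",(w&(rel[:,2]<.02)).sum())
for n in ["salt_bottle","desiccant_jar","beaker","logbook"]:
    manip_=manip.look_for("wrist",n);print(n,[(np.round(x["at"],3).tolist(),round(x["confidence"],2)) for x in manip_][:1])
print(manip.current_time())
```

```text
front raised 0 table 677
back raised 0 table 789
left raised 0 table 752
right raised 0 table 469
salt_bottle [([0.68, 0.034, 0.086], 0.74)]
desiccant_jar [([0.74, 0.145, 0.066], 0.89)]
beaker [([0.75, -0.105, 0.035], 0.76)]
logbook [([0.364, 0.008, 0.017], 0.74)]
40.7167
```

View pics/w_end2.png

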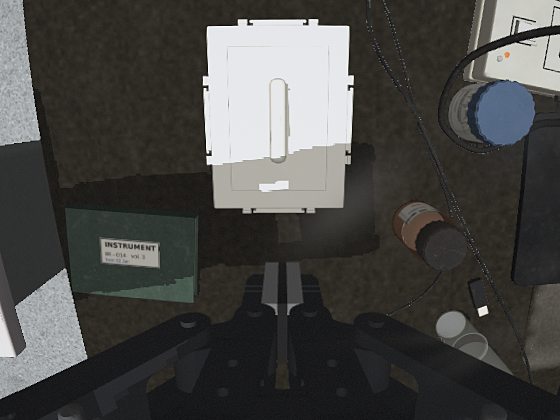

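The wrist view shows the lid centred at pixel (280,118). All four tabs hang against the walls and none stands out; the right one, hidden in the last view, shows at (280,211). The bystanders are where they were.

Run:
```python
from bench import manip
print(manip.sign_off(),manip.current_time())
```

```text
the job is handed in; nothing more can be done
the job is handed in; nothing more can be done
```

The lid is on the box and clipped on all four sides. I handed the job in at about 40.7 s; no verdict was reported.

**Failed first grasp:** The gripper closed above the handle without touching the lid. Depth readings from the wrist and scene cameras showed the real fingertips about 42 mm short of the reported TCP. I corrected for that, and the second grasp held at 13 mm opening and about 3.3 N of weight. The lid then seated at the expected height.

**Tabs:** I swung each one down and pressed it in.

| Tab | What the force showed | Highest press force read |
|---|---|---|
| Back | fell at 11 N as it snapped in | 11 N |
| Left | fell at 5 N as it snapped in | 27 N |
| Right | fell at 7 N as it snapped in | 7 N |
| Front | no drop seen; it probably snapped during the approach | 31 N |

- **Front and left:** I kept pressing these two after they had snapped, because my script had not detected it. That caused the higher forces, still below the 40 N breaking limit.
- **Left and right:** Their forces fell from readings below the 9 to 17 N you gave. I read the force only between steps, so the true peaks may have been higher.

**Last checks:**
- The depth image shows no tab raised on any side.
- The lid plate sank evenly by about 1.8 mm at all four corners, against the 2 mm expected when clipped.
- The bottle, jar, beaker and logbook look undisturbed. Their network positions differ from the start by up to about 14 mm, and they were seen from a different camera.
- I did not look again at the mouse or marker, and the networks did not find the tweezers at the start. The arm did not work near any of the three.

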